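Fit the splined gear against its spring and hold it down for the clip

ROBOT

A 6-joint arm with a two-finger parallel gripper is mounted at the origin on a cart in front of the work surface, level with it; the furniture and walls round the work are solid. World frame = base frame: x ahead of the robot, y to its left, z up, the work surface at z = 0. Lengths are in m, angles in rad, forces in N, time in s.
With the tool pointing down it reaches from about 0.25 to 0.775 m from the base axis. Payload 4 kg.
Tool frame: the origin (TCP) lies midway between the tips of the shut fingers; the grasp point (between the pads) lies 19 mm behind it; z points along the fingers, y is the line along which they close (so a half turn about z gives the same grasp; the last joint's range is limited). The gripper opens to 94 mm and grips with 3 to 60 N. Pads are 16 mm wide; open, the fingers measure 119 mm over their backs; the gripper's body (75 mm by 177 mm) begins 78 mm behind the grasp point.
Start: joints at [1.228, 0.087, 1.371, -0, 1.684, -0.103], TCP at [0.131, 0.534, 0.206] pointing down, gripper open.
Joint ranges: [-3.1, 3.1], [-0.76, 2.03], [0.27, 2.55], [-1.08, 4.22], [0.17, 2.65], [-2.57, 2.57]. Speed limits (rad/s): [2.79, 2.79, 3.14, 3.14, 3.14, 3.14].

INTERFACE

Orientations are given as [roll, pitch, yaw] about the fixed x, y, z axes, in that order (R = Rz(yaw) Ry(pitch) Rx(roll)).
In Python, from bench import robot gives the robot as it stands.
- The arm moves only by the tool servo_tool, never from a script. Its argument "moves" is a list of rows, each a list of 5 numbers: the shift along the tool's x, y, z in units of 25 mm (1.0 is 25 mm), then the turn about the tool's z in units of 6 degrees (1.0 is 6 degrees), then the closure, from 0 (fully open) to 1 (shut). In form: [[dx, dy, dz, yaw, gripper], ...]. A call has 1 to 10 rows; each row is the pose to reach, as a shift and turn from the pose commanded when the call began, along the tool's axes at that moment; what a row does not reach only later rows make up. A row lasts 1/12 s, in which the tool goes at most 41.7 mm and 7.16 degrees, less where a joint would pass 70% of its speed; a pose out of reach is approached as far as the arm can. A call with a gripper value outside its range is refused whole. The fingers move at their own pace and stop on an object; the grip force is fixed at half the most. Time passes only in rows, so rows that repeat a pose let the fingers close. It gives the time, the measured TCP pose, the force, the opening and the grip force at its end, in the units of the state.
- robot.get_obs(): the state, without advancing time (a new reading comes with each control period).
- robot.snapshot(name): name is "scene" or "top" or "wrist"; returns a dict with "image" (384x512x3 uint8, blue, green, red), "fx", "fy", "cx", "cy" (pixels), "eye" and "orientation" of the camera in the world; the wrist camera has in their place "T_tool_cam" (4x4, takes a point from camera to tool coordinates, whose origin is the TCP and whose axes are the flange's). Camera axes: x right, y down, z forward; pixel columns grow to the right and rows downward; lengths in m; the calibration is good to about 2 mm. The wrist camera is an equidistant fisheye: a pixel r from the principal point sees the ray r / f radians off the axis. A picture is of the moment at which its call begins: read the wrist's pose just before it. There is no depth.
- robot.close_job(): hands the job in; it is judged then, once.
The state is a dict: "time": time; "joint_positions": joint angles; "qvel": joint speeds; "joint_torque": joint torques, N m; "tool_pos": TCP position; "ee_rot": TCP orientation; "wrist_force": force on the tool from outside, world axes, zero at the start; "wrist_torque": the same for the moment, N m; "width": finger opening in m; "finger_force": force on a finger pad.
Only numpy, scipy, OpenCV 4.12 (cv2) and the standard library are available. Lean on these libraries where they do the work, as an engineer would, in place of code of your own. Each camera call takes 0.05 s, during which the arm holds its last target. There are 200 camera calls.

TASK

Fit the steel gear with the splined bore onto the splined shaft that stands in the grey bearing housing, boss upward: pick it up, turn it until its grooves mesh with the splines, slide it down onto the spring-loaded brass thrust washer and press it fully home, so that the washer is pushed down flush into its cup and the shaft's clip groove stands clear above the gear. Finish while still gripping the gear and holding it pressed down there, because the spring would lift it again before the clip can be slipped in. Leave the other things on the bench where they lie.

Things in the scene. Friction and masses are not known exactly. Their poses are not given: they have to be found in the camera images.
- spline_gear: bright steel gear with splined through bore, boss upward, 42 mm high, about 0.32 kg. Origin: centre of its underside, z up along the bore. Hub 44 mm diameter, z 0 to 6 mm; toothed rim 64 mm diameter (20 teeth), z 6 to 20 mm; smooth round boss 40 mm diameter, z 20 to 42 mm: the part to grip.
- gear_grip (a point): point on the gear's axis at half height of the boss, 31 mm above its underside. Axes as the gear's. The bore round it: 26.4 mm diameter with six straight-sided grooves 7.6 mm wide, 34 mm over the groove floors, every 60 degrees, one on the gear's +x, where a yellow paint dot marks the boss's top face.
- housing: grey cast bearing housing fixed to the bench, flange 116 mm diameter, body 84 mm diameter with a steel cup rim 40 mm above the bench; a fixed, upright splined shaft stands in it, which neither turns nor gives. Origin: on the bench, on the shaft's axis; z up; one spline lies on +x.
- shaft_base (a point): point on the shaft's axis at the cup rim's height, 40 mm above the bench: the gear's underside is level with it when fully home. Axes as the housing's. Shaft: six straight-sided splines 6 mm wide, every 60 degrees, one on +x, 32 mm over the tops, 24.4 mm core, ending 78 mm above the bench. The gear fits in any of the six positions, with about 0.05 rad play each way.
- shaft_tip (a point): top of the shaft on its axis, 100 mm above the bench; a yellow line on it points to the +x spline. Below it a taper down to 92 mm, then a round pilot 24.4 mm diameter down to the spline ends at 78 mm, with the clip groove at 84 to 87 mm. A gear not yet meshed rests on the spline ends, its underside at 78 mm.
- thrust_washer (a joint): how far the brass thrust washer (61 mm diameter, 8 mm thick, round the foot of the shaft) is pushed down into its cup, m: 0 free (top 8 mm proud of the rim, 48 mm above the bench), 0.008 fully down, flush with the rim. A spring pushes it up with about 6 N at 0 and 14 N at 0.008, more than the gear's weight.
- washer_top (a point): centre of the thrust washer's top face
- idler_gear: bystander: dark plain-bore idler gear with a bronze bush, 54 mm diameter, 19 mm high, lying flat; origin at the centre of its underside. It and the splined gear may have changed places.
- retaining_clip: bystander: dark steel horseshoe clip, 35 mm diameter, 2.5 mm thick, lying flat; origin at its centre
- micrometer: bystander: outside micrometer with green frame, 40x129x16 mm, long along its y
- roller_cone: bystander: tapered roller cone, 47 mm diameter, 19 mm high
- spanner: bystander: open-end spanner lying flat, 30x151x6 mm, long along its y

How it is judged:
On the way, in this order (a step that is already met when the one before it is completed fails the run):
1. the splined gear is lifted clear of the bench in the fingers (height (world z) of spline_gear above 0.03 m and contact force between the fingers and spline_gear above 2 N), for 0.1 s.
2. the gear is threaded over the shaft's pilot, boss up (z of spline_gear in the frame of shaft_base below 0.054 m and horizontal distance between spline_gear and shaft_base below 0.004 m and angle between spline_gear's own z axis and vertical below 0.12 rad).
3. the splines are meshed: the gear has slid down well below the spline ends (z of spline_gear in the frame of shaft_base below 0.03 m and horizontal distance between spline_gear and shaft_base below 0.004 m).
At the end, for the whole second after the job is handed in: the gear is meshed on the shaft, boss up (axis within 3 mm, tilt under 0.06 rad), and held by the fingers (over 4 N) pressing the thrust washer down at least 6.5 of its 8 mm, gear underside within 2 mm of the cup rim's height, over 8 N between gear and washer, at rest (value of joint thrust_washer above 0.0065 m and z of spline_gear in the frame of shaft_base below 0.002 m and horizontal distance between spline_gear and shaft_base below 0.003 m and angle between spline_gear's own z axis and vertical below 0.06 rad and contact force between spline_gear and thrust_washer above 8 N and contact force between the fingers and spline_gear above 4 N and linear speed of spline_gear below 0.01 m/s); the arm keeps its last pose, push and grip.
It fails at once if the idler gear, the clip, the roller cone, the micrometer or the spanner is shifted by more than 20 mm (distance of any of idler_gear, retaining_clip, micrometer, roller_cone, spanner from where it was at the start of the episode above 0.02 m).
It also fails if it takes over 48 s, if anything falls off the work surface, if the arm or the gripper's body presses on something with over 40 N, if the wrist force passes 120 N, or if a joint passes its speed limit or range.

## Working session

There is one attempt and no reset: what is moved stays moved. The work goes in short steps, Python scripts to look and compute and a tool call to move; the robot and the scene stay as the last step left them, time stands still between calls to the robot, and variables do not carry over. Pictures are saved under pics/ and viewed, at most 10 in all, crops included, and the job is handed in when it is done.

Besides the shell and the picture viewer there is one more tool, called by a JSON object that holds its "op" and its "data", one argument or row to a line. servo_tool: Moves the arm, as the interface text tells. Its arguments: {"type":"object","properties":{"moves":{"type":"array"}},"required":["moves"]}

```bash
mkdir -p pics; ls
python3 - <<'E'
from bench import robot
import cv2
o=robot.get_obs(); print({k:o[k] for k in("time","tool_pos","ee_rot","width","wrist_force")})
for n in("top","scene","wrist"):
    s=robot.snapshot(n); cv2.imwrite(f"pics/{n}0.png",s["image"]); print(n,{k:v for k,v in s.items() if k!="image"})
a=cv2.imread("pics/top0.png")
cv2.imwrite("pics/top0b.png",cv2.resize(a,(800,600),interpolation=cv2.INTER_CUBIC))
E
```

```text
pics
{'time': 0.0, 'tool_pos': array([0.13045317, 0.53375382, 0.20430507]), 'ee_rot': array([-3.13943286e+00, -2.41063480e-04,  2.90180530e+00]), 'width': 0.09401494479221473, 'wrist_force': array([ 0.38410865, -0.44255607, -0.20550682])}
top {'fx': 411.71984961475806, 'fy': 411.71984961475806, 'cx': 261.234163594463, 'cy': 187.49915167142345, 'eye': array([0.3211599 , 0.04568116, 1.18924942]), 'orientation': array([-2.9456859 ,  0.0054265 , -1.58712462])}
scene {'fx': 461.9924576763271, 'fy': 461.9924576763271, 'cx': 254.87804676223374, 'cy': 187.3077900336659, 'eye': array([-0.16906798, -0.91891083,  0.84452596]), 'orientation': array([-2.14447782e+00, -6.67428100e-04, -6.57937875e-01])}
wrist {'fx': 297.3186396354542, 'fy': 297.3186396354542, 'cx': 256.7262357222162, 'cy': 192.77741049924126, 'T_tool_cam': array([[ 7.55917414e-04, -9.57797033e-01, -2.87444382e-01,
         8.46233219e-02],
       [ 9.99999653e-01,  6.23468228e-04,  5.52319484e-04,
         5.35333622e-04],
       [-3.49797524e-04, -2.87444700e-01,  9.57797172e-01,
        -1.78484590e-01],
       [ 0.00000000e+00,  0.00000000e+00,  0.00000000e+00,
         1.00000000e+00]])}
```

View pics/top0b.png

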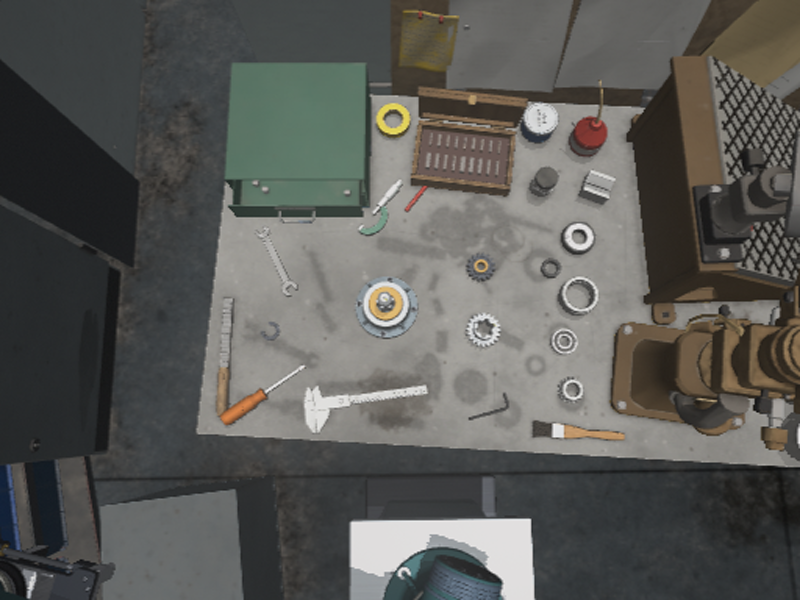

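The top view shows the splined gear at about (484,331), the housing at (387,305), the idler at (481,267), the clip at (270,330), the spanner at (277,262) and the micrometer at (380,210), all in the 800x600 picture. I'll enlarge the gear and housing next.

```bash
cat > h.py <<'E'
import numpy as np,cv2
from scipy.spatial.transform import Rotation as R
from bench import robot
def ray_top(s,u,v,z):
    d=R.from_euler('xyz',s['orientation']).as_matrix()@np.array([(u-s['cx'])/s['fx'],(v-s['cy'])/s['fy'],1])
    return s['eye']+d*(z-s['eye'][2])/d[2]
def tool(o):
    T=np.eye(4);T[:3,:3]=R.from_euler('xyz',o['ee_rot']).as_matrix();T[:3,3]=o['tool_pos'];return T
def ray_wrist(s,o,u,v,z):
    x,y=u-s['cx'],v-s['cy'];r=np.hypot(x,y)+1e-9;t=r/s['fx']
    C=tool(o)@s['T_tool_cam']
    d=C[:3,:3]@np.array([np.sin(t)*x/r,np.sin(t)*y/r,np.cos(t)])
    return C[:3,3]+d*(z-C[2,3])/d[2]
def proj_wrist(s,o,p):
    C=np.linalg.inv(tool(o)@s['T_tool_cam']);q=C[:3,:3]@np.asarray(p)+C[:3,3]
    r=np.hypot(q[0],q[1]);t=np.arctan2(r,q[2]);return s['cx']+s['fx']*t*q[0]/r,s['cy']+s['fx']*t*q[1]/r
E
python3 - <<'E'
from h import *
s=robot.snapshot("top")
a=s['image'][170:230,225:345]  # x0=225,y0=170
cv2.imwrite("pics/c1.png",cv2.resize(a,(800,400),interpolation=cv2.INTER_CUBIC))
k=1.5625
for n,u,v,z in(("gear",484,331,.03),("hous",386,302,.1),("idler",481,267,.019),("flange",387,307,.01)): print(n,ray_top(s,u/k,v/k,z).round(4))
E
```

```text
gear [ 0.4785 -0.0882  0.03  ]
hous [0.5222 0.0865 0.1   ]
idler [ 0.6006 -0.0886  0.019 ]
flange [0.5293 0.0881 0.01  ]
```

View pics/c1.png

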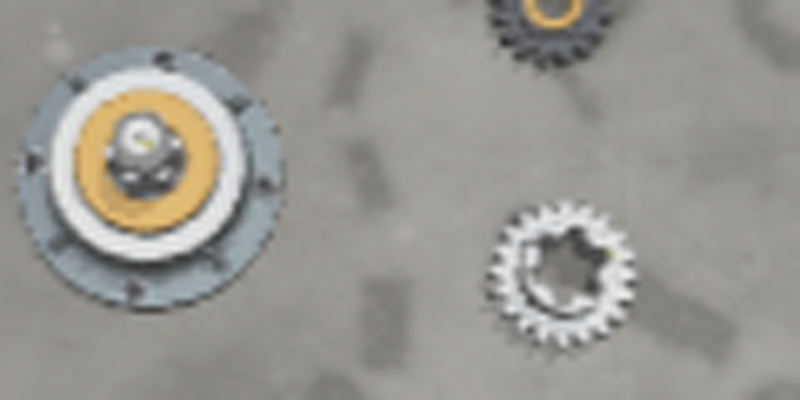

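View pics/wrist0.png

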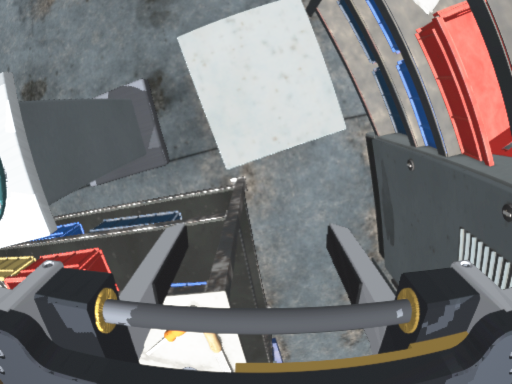

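{"op": "servo_tool", "data": {
  "moves": [
    [-9.7,-10.4,0,0,0],
    [-9.7,-10.4,0,0,0],
    [-9.7,-10.4,0,0,0],
    [-9.7,-10.4,0,0,0],
    [-9.7,-10.4,0,0,0],
    [-9.7,-10.4,0,0,0],
    [-9.7,-10.4,0,0,0],
    [-9.7,-10.4,0,0,0],
    [-9.7,-10.4,0,0,0],
    [-9.7,-10.4,0,0,0]
  ]
}}

```text
time: 1.03
tool_pos: [0.306, 0.2209, 0.2055]
ee_rot: [-3.141, 0.001, 2.895]
wrist_force: [-0.2, 0.3, 0.6]
width: 0.094
finger_force: 0.0
```

Run:
```python
from h import *
s=robot.snapshot("top")
p=lambda u,v,z:ray_top(s,225+u/6.667-.0,170+v/6.667,z)
c=p(563,274,.018);d=p(611,256,.042);print(c,d,np.degrees(np.arctan2(*(d-c)[1::-1])),np.hypot(*(d-c)[:2]))
a,b=p(140,138,.1),p(150,148,.1);print(a,b,np.degrees(np.arctan2(*(b-a)[1::-1])))
print(p(147,165,.044),p(150,178,.011))
```

```text
[ 0.48232828 -0.08878111  0.018     ] [ 0.48632514 -0.10654365  0.042     ] -77.31871901383086 0.018206663530994555
[0.52932281 0.08923779 0.1       ] [0.52514309 0.08523775 0.1       ] -136.25839963476082
[0.52832105 0.08861547 0.044     ] [0.52851242 0.08860059 0.011     ]
```

{"op": "servo_tool", "data": {
  "moves": [
    [-9.9,-3.0,0,0,0],
    [-9.9,-3.0,0,0,0],
    [-9.9,-3.0,0,0,0],
    [-9.9,-3.0,0,0,0],
    [-9.9,-3.0,0,0,0],
    [-9.9,-3.0,0,0,0],
    [-9.9,-3.0,0,0,0],
    [-9.9,-3.0,0,0,0]
  ]
}}

```text
time: 1.75
tool_pos: [0.5284, 0.0926, 0.2038]
ee_rot: [-3.141, -0.003, 2.901]
wrist_force: [-0.6, -0.1, 0.1]
width: 0.094
finger_force: 0.0
```

Run:
```python
from h import *
import pickle
o=robot.get_obs();s=robot.snapshot("wrist");pickle.dump((o,s),open("w1.pkl","wb"))
print(o['tool_pos'],o['ee_rot'])
for p in((.5285,.0885,.1),(.5285,.0885,.04)):print(proj_wrist(s,o,p))
a=s['image'][60:260,126:386]
cv2.imwrite("pics/w1.png",cv2.resize(a,None,fx=3,fy=3,interpolation=cv2.INTER_CUBIC))
```

```text
[0.52836393 0.09257116 0.20379712] [-3.14124117e+00 -2.75815004e-03  2.90057200e+00]
(np.float64(252.11063337537544), np.float64(194.02748518379246))
(np.float64(252.8660752989937), np.float64(179.42454190664924))
```

View pics/w1.png

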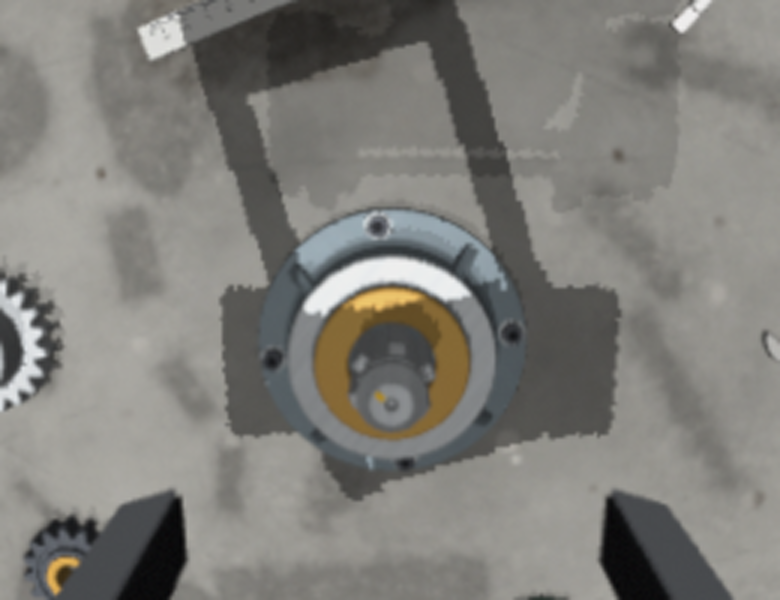

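{"op": "servo_tool", "data": {
  "moves": [
    [0,-7.5,0,0,0],
    [0,-7.5,0,0,0],
    [0,-7.5,0,0,0],
    [0,-7.5,1.5,0,0],
    [0,-7.5,3,0,0],
    [0,-7.5,3,0,0],
    [0,-7.5,3,0,0],
    [0,-7.5,3,0,0]
  ]
}}

```text
time: 2.47
tool_pos: [0.4815, -0.0877, 0.1303]
ee_rot: [3.14, -0.002, 2.903]
wrist_force: [-0.1, 0.3, -0.0]
width: 0.0943
finger_force: 0.0
```

Run:
```python
from h import *
import pickle
o=robot.get_obs();s=robot.snapshot("wrist");pickle.dump((o,s),open("w2.pkl","wb"))
print(o['tool_pos'],o['ee_rot'])
u,v=proj_wrist(s,o,(.482,-.0888,.042));print(u,v)
u=int(u);v=int(v);u0,v0=u-48,v-55
a=cv2.resize(s['image'][v0:v0+100,u0:u0+96],None,fx=5,fy=5,interpolation=cv2.INTER_CUBIC)
b=cv2.resize(pickle.load(open("w1.pkl","rb"))[1]['image'][165:215,240:272],None,fx=10,fy=10,interpolation=cv2.INTER_CUBIC)
print(u0,v0);cv2.imwrite("pics/w2.png",np.hstack([a,b]))
```

```text
[ 0.48147822 -0.08765996  0.13031888] [ 3.14034129e+00 -1.52028565e-03  2.90310927e+00]
254.83050152060378 198.33004592463666
206 143
```

View pics/w2.png

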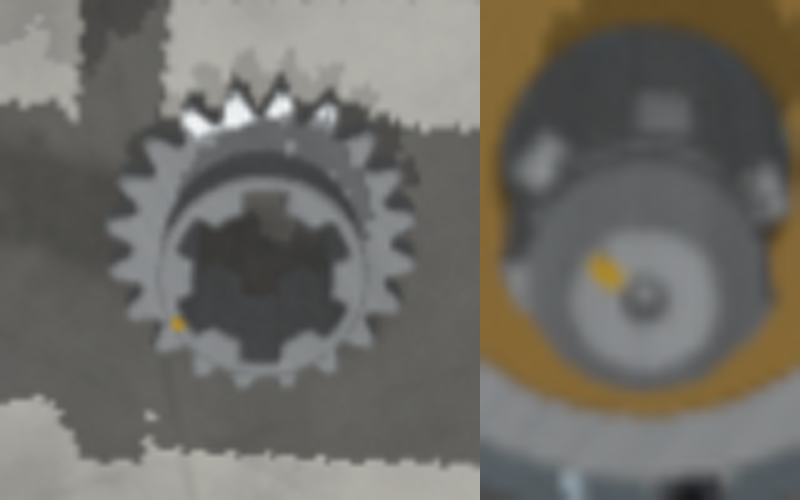

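Run:
```python
from h import *
import pickle
from scipy.optimize import least_squares
o,s=pickle.load(open("w1.pkl","rb"))
f=lambda X,Y,z:ray_wrist(s,o,240+(X-480+.5)/10-.5,165+(Y+.5)/10-.5,z)[:2]
c=f(645,298,.1);l=f(607,271,.1);d=l-c
print("shaft tip",c,"line",np.degrees(np.arctan2(d[1],d[0])),np.hypot(*d))
for X,Y in((662,112),(541,162),(768,190)):
    q=f(X,Y,.078)-c;print(np.degrees(np.arctan2(q[1],q[0]))%60,np.hypot(*q))
o,s=pickle.load(open("w2.pkl","rb"))
g=lambda X,Y,z:ray_wrist(s,o,206+(X+.5)/5-.5,143+(Y+.5)/5-.5,z)[:2]
p=np.array([g(X,Y,.042) for X,Y in((160,278),(364,278),(262,177),(262,380))]);c=p.mean(0);print("gear",c,np.hypot(*(p-c).T))
for X,Y in((178,324),(266,192),(262,358)):
    q=g(X,Y,.042)-c;a=np.degrees(np.arctan2(q[1],q[0]));print(a,a%60,np.hypot(*q))
# rim teeth outline at z=.02
p=np.array([g(X,Y,.02) for X,Y in((108,228),(415,252))]);print(p,np.hypot(*(p[0]-p[1])),p.mean(0))
```

```text
shaft tip [0.52975516 0.09221808] line -140.36762541691598 0.004684909151869174
39.001155390819775 0.013884350574722051
39.110073204186676 0.013838743243058794
38.40267644791598 0.014024042336382887
gear [ 0.48284626 -0.08592681] [0.01925035 0.01925542 0.01985403 0.02038308]
-74.46535906370136 45.53464093629864 0.018313769900466775
163.96628293235372 43.96628293235372 0.017006545668808607
-13.561259768290753 46.43874023170925 0.015840134088661105
[[ 0.47174696 -0.11520891]
 [ 0.49139416 -0.05580045]] 0.06257298520514962 [ 0.48157056 -0.08550468]
```

{"op": "servo_tool", "data": {
  "moves": [
    [0,0.08,1.5,0,0],
    [0,0.08,3,0,0],
    [0,0.08,4.0,0,0],
    [0,0.08,4.25,0,0],
    [0,0.08,4.25,0,0],
    [0,0.08,4.25,0,0],
    [0,0.08,4.25,0,0]
  ]
}}

```text
time: 3.1
tool_pos: [0.4855, -0.0878, 0.0274]
ee_rot: [-3.141, 0.006, 2.903]
wrist_force: [-0.4, -0.2, 0.0]
width: 0.094
finger_force: 0.0
```

{"op": "servo_tool", "data": {
  "moves": [
    [0,0,0,0,1],
    [0,0,0,0,1],
    [0,0,0,0,1],
    [0,0,0,0,1],
    [0,0,0,0,1],
    [0,0,0,0,1],
    [0,0,0,0,1],
    [0,0,0,0,1]
  ]
}}

```text
time: 3.77
tool_pos: [0.4829, -0.0877, 0.0241]
ee_rot: [3.141, -0.0, 2.902]
wrist_force: [0.1, -0.3, -0.5]
width: 0.0444
finger_force: 0.0
```

{"op": "servo_tool", "data": {
  "moves": [
    [0,0,0,0,1],
    [0,0,0,0,1],
    [0,0,0,0,1],
    [0,0,0,0,1]
  ]
}}

```text
time: 4.1
tool_pos: [0.483, -0.0875, 0.0241]
ee_rot: [3.141, -0.0, 2.902]
wrist_force: [-0.3, 0.9, -0.6]
width: 0.0396
finger_force: 30.0
```

{"op": "servo_tool", "data": {
  "moves": [
    [0,0,-0.2,0,1],
    [0,0,-0.5,0,1],
    [0,0,-1.5,0,1],
    [0,0,-3,0,1],
    [0,0,-4.4,0,1],
    [0,0,-4.4,0,1],
    [0,0,-4.4,0,1],
    [0,0,-4.4,0,1]
  ]
}}

```text
time: 4.77
tool_pos: [0.4824, -0.0876, 0.1336]
ee_rot: [-3.142, -0.001, 2.902]
wrist_force: [-0.2, -0.7, -2.6]
width: 0.0393
finger_force: 30.0
```

Run:
```python
from h import *
import pickle
o=robot.get_obs();s=robot.snapshot("wrist");pickle.dump((o,s),open("w3.pkl","wb"))
print(o['tool_pos'],o['ee_rot'],o['width'],o['finger_force'],o['wrist_force'])
p=o['tool_pos']+[0,0,.018]
u,v=proj_wrist(s,o,p);print(u,v)
u=int(u);v=int(v);u0,v0=u-70,v-70
print(u0,v0);cv2.imwrite("pics/w3.png",cv2.resize(s['image'][v0:v0+110,u0:u0+140],None,fx=5,fy=5,interpolation=cv2.INTER_CUBIC))
```

```text
[ 0.48235584 -0.0876344   0.13358709] [-3.14152066e+00 -1.25619762e-03  2.90173180e+00] 0.03930977539340225 29.99933468643576 [-0.23791247 -0.72028797 -2.58055211]
255.6458213686362 250.33192653017767
185 180
```

View pics/w3.png

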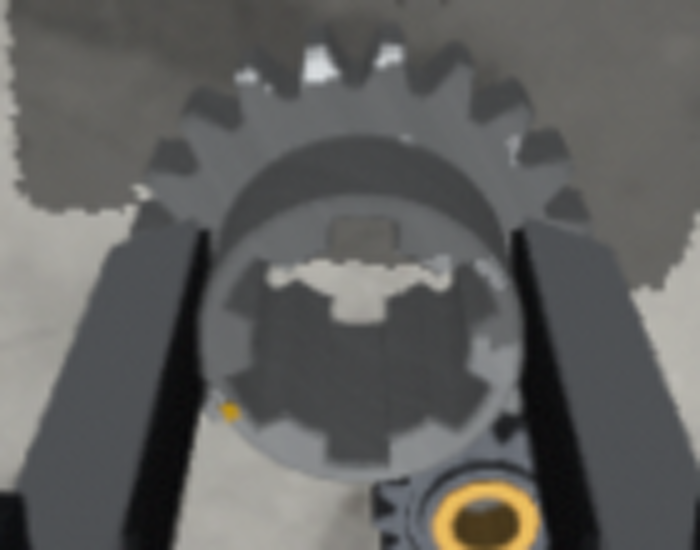

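Run:
```python
from h import *
import pickle
o,s=pickle.load(open("w3.pkl","rb"));z=o['tool_pos'][2]+.018
g=lambda X,Y:ray_wrist(s,o,185+(X+.5)/5-.5,180+(Y+.5)/5-.5,z)[:2]
p=np.array([g(*q) for q in((198,335),(522,335),(360,195),(360,480))])
A=np.c_[2*p,np.ones(4)];x=np.linalg.lstsq(A,(p**2).sum(1),rcond=None)[0];c=x[:2];print(c,np.hypot(*(p-c).T),c-o['tool_pos'][:2])
for X,Y in((231,411),(364,215),(358,463),(240,292),(485,290),(245,402),(478,398)):
    q=g(X,Y)-c;a=np.degrees(np.arctan2(q[1],q[0]));print(a.round(1),(a%60).round(1),np.hypot(*q).round(4))
```

```text
[ 0.48127088 -0.08677437] [0.0196519  0.0196519  0.0195285  0.01953562] [-0.00108496  0.00086004]
-73.1 46.9 0.0186
164.7 44.7 0.017
-14.6 45.4 0.017
-129.8 50.2 0.0159
102.3 42.3 0.0166
-73.9 46.1 0.0164
48.8 48.8 0.0164
```

{"op": "servo_tool", "data": {
  "moves": [
    [0,0,-0.3,0.6,1],
    [-0.18,1.5,-0.3,1.17,1],
    [-0.18,3,-0.3,1.17,1],
    [-0.18,4.5,-0.3,1.17,1],
    [-0.18,6,-0.3,1.17,1],
    [-0.18,7.41,-0.3,1.17,1],
    [-0.18,7.41,-0.3,1.17,1],
    [-0.18,7.41,-0.3,1.17,1],
    [-0.18,7.41,-0.3,1.17,1]
  ]
}}

```text
time: 5.57
tool_pos: [0.5301, 0.0908, 0.1396]
ee_rot: [-3.139, -0.004, 2.78]
wrist_force: [0.3, -0.3, -2.6]
width: 0.0396
finger_force: 30.0
```

Run:
```python
from h import *
import pickle
o=robot.get_obs();s=robot.snapshot("wrist");pickle.dump((o,s),open("w4.pkl","wb"))
print(o['tool_pos'],o['ee_rot'],o['width'],o['finger_force'],o['wrist_force'])
c=np.array([.52975,.0922])
for z in(.1,.078):print([((u-185+.5)*5-.5,(v-180+.5)*5-.5) for u,v in [proj_wrist(s,o,(*c,z))]])
a=cv2.resize(s['image'][180:290,185:325],None,fx=5,fy=5,interpolation=cv2.INTER_CUBIC)
cv2.imwrite("pics/w4.png",cv2.convertScaleAbs(a,alpha=1.6))
```

```text
[0.53011916 0.09079266 0.13955017] [-3.13908034 -0.00358687  2.77978363] 0.039641568591736745 29.99938343244139 [ 0.34358694 -0.32708415 -2.55364922]
[(np.float64(364.9036390178797), np.float64(179.08692336369694))]
[(np.float64(364.83205107514675), np.float64(133.28931456354252))]
```

View pics/w4.png

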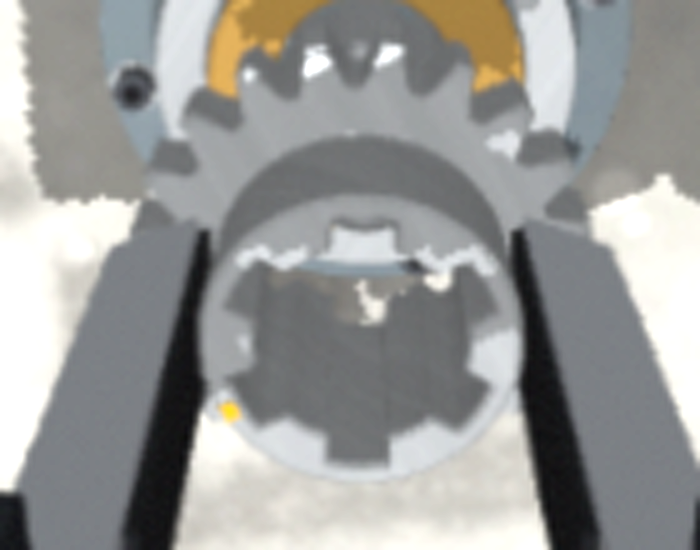

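The gear is held level above the shaft: boss centre at about (360,337), dot at (231,410), and the washer behind it is centred on column 366. That means a shift of about +0.8 mm along tool y, then down.

{"op": "servo_tool", "data": {
  "moves": [
    [-0.02,0.03,0.3,0,1],
    [-0.02,0.03,0.6,0,1],
    [-0.02,0.03,0.8,0,1],
    [-0.02,0.03,1.0,0,1],
    [-0.02,0.03,1.2,0,1],
    [-0.02,0.03,1.2,0,1],
    [-0.02,0.03,1.2,0,1]
  ]
}}

```text
time: 6.2
tool_pos: [0.5317, 0.0915, 0.1112]
ee_rot: [-3.141, -0.001, 2.779]
wrist_force: [-0.2, -1.2, -3.1]
width: 0.0394
finger_force: 30.0
```

{"op": "servo_tool", "data": {
  "moves": [
    [0,0,0.1,0,1],
    [0,0,0.2,0,1],
    [0,0,0.3,0,1],
    [0,0,0.4,0,1],
    [0,0,0.5,0,1],
    [0,0,0.5,0,1],
    [0,0,0.5,0,1]
  ]
}}

```text
time: 6.78
tool_pos: [0.5315, 0.0917, 0.0985]
ee_rot: [-3.141, -0.002, 2.779]
wrist_force: [-2.9, -0.5, -3.1]
width: 0.0396
finger_force: 30.0
```

{"op": "servo_tool", "data": {
  "moves": [
    [0,0,0.2,0,1],
    [0,0,0.4,0,1],
    [0,0,0.6,0,1],
    [0,0,0.8,0,1],
    [0,0,1.0,0,1],
    [0,0,1.0,0,1],
    [0,0,1.0,0,1]
  ]
}}

```text
time: 7.37
tool_pos: [0.5312, 0.0917, 0.0729]
ee_rot: [-3.141, -0.002, 2.779]
wrist_force: [-4.6, -0.9, -3.7]
width: 0.0397
finger_force: 30.0
```

{"op": "servo_tool", "data": {
  "moves": [
    [0.02,0,0.08,0,1],
    [0.02,0,0.16,0,1],
    [0.02,0,0.24,0,1],
    [0.02,0,0.32,0,1],
    [0.02,0,0.36,0,1],
    [0.02,0,0.36,0,1],
    [0.02,0,0.36,0,1],
    [0.02,0,0.36,0,1]
  ]
}}

```text
time: 8.03
tool_pos: [0.5312, 0.0917, 0.0681]
ee_rot: [-3.141, 0.0, 2.779]
wrist_force: [-9.7, -1.3, 8.7]
width: 0.0393
finger_force: 30.0
```

{"op": "servo_tool", "data": {
  "moves": [
    [0.04,0,0.05,0,1],
    [0.06,0,0.1,0,1],
    [0.06,0,0.15,0,1],
    [0.06,0,0.2,0,1],
    [0.06,0,0.2,0,1],
    [0.06,0,0.2,0,1],
    [0.06,0,0.2,0,1]
  ]
}}

```text
time: 8.62
tool_pos: [0.5312, 0.0918, 0.0645]
ee_rot: [-3.142, 0.004, 2.779]
wrist_force: [-9.2, -2.7, 11.8]
width: 0.0397
finger_force: 30.0
```

{"op": "servo_tool", "data": {
  "moves": [
    [0.03,0,0.05,0,1],
    [0.06,0,0.1,0,1],
    [0.06,0,0.15,0,1],
    [0.06,0,0.2,0,1],
    [0.06,0,0.2,0,1],
    [0.06,0,0.2,0,1],
    [0.06,0,0.2,0,1]
  ]
}}

```text
time: 9.2
tool_pos: [0.5313, 0.0918, 0.0639]
ee_rot: [3.141, 0.008, 2.779]
wrist_force: [-13.7, -4.3, 28.2]
width: 0.0396
finger_force: 30.0
```

{"op": "servo_tool", "data": {
  "moves": [
    [0,0,-0.05,0,1],
    [0,0,-0.05,0,1],
    [0,0,-0.05,0,1],
    [0,0,-0.05,0,1],
    [0,0,-0.05,0,1],
    [0,0,-0.05,0,1],
    [0,0,-0.05,0,1],
    [0,0,-0.05,0,1],
    [0,0,-0.05,0,1],
    [0,0,-0.05,0,1]
  ]
}}

```text
time: 10.03
tool_pos: [0.5313, 0.0918, 0.064]
ee_rot: [3.141, 0.008, 2.779]
wrist_force: [-11.9, -3.7, 22.6]
width: 0.0396
finger_force: 30.0
```

Run:
```python
from h import *
o=robot.get_obs();print(o['tool_pos'],o['wrist_force'])
s=robot.snapshot("scene");w=robot.snapshot("wrist")
M=R.from_euler('xyz',s['orientation']).as_matrix();q=M.T@(np.array([.53,.0915,.06])-s['eye']);u=int(s['cx']+s['fx']*q[0]/q[2]);v=int(s['cy']+s['fy']*q[1]/q[2]);print(u,v)
a=cv2.resize(s['image'][v-40:v+40,u-40:u+40],(400,400),interpolation=cv2.INTER_CUBIC)
b=cv2.resize(w['image'][185:285,206:306],(400,400),interpolation=cv2.INTER_CUBIC)
cv2.imwrite("pics/f.png",cv2.convertScaleAbs(np.hstack([a,b]),alpha=1.4))
```

```text
[0.53130722 0.09178683 0.0639848 ] [-11.87720065  -3.74349127  22.56757022]
234 185
```

View pics/f.png

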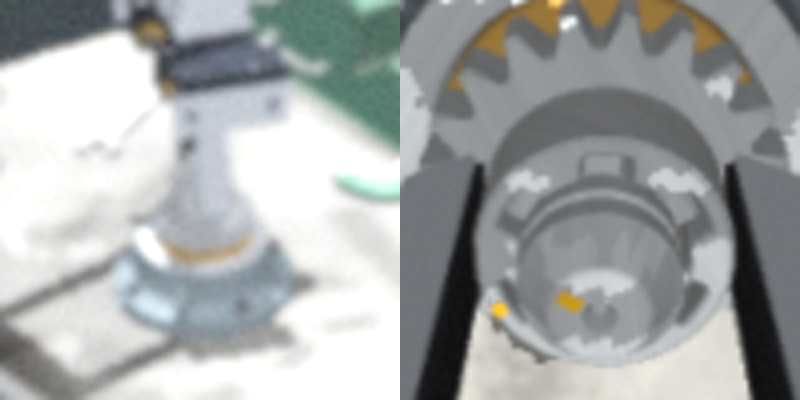

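In the final picture the gear is meshed and the shaft with its clip groove stands above the boss. The washer is bottomed: the force rose steeply with almost no further travel. The reading is steady at about 22 N down, so I'm handing in.

```bash
python3 -c "
from bench import robot
print(robot.close_job())"
```

```text
the job is handed in; nothing more can be done
None
```

I handed the job in at about 10 s: the splined gear is meshed on the shaft and still gripped at 30 N, pressing the washer fully down with about 22 N at the wrist. The bystanders were not touched; the hand-in call gave no verdict.

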